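Swing the clamp over and press the lock lever through the guard window

ROBOT

A 6-joint arm with a two-finger parallel gripper is mounted at the origin on the work surface. World frame = base frame: x ahead of the robot, y to its left, z up, the work surface at z = 0. Lengths are in m, angles in rad, forces in N, time in s.
With the tool pointing down it reaches from about 0.3 to 0.875 m from the base axis. Payload 4.2 kg.
Tool frame: the origin (TCP) lies at the very end of the fingers, on their centre line; the grasp point (between the pads) lies 19 mm behind it; z points along the fingers, y is the direction in which the jaws open and shut (so a half turn about z gives the same grasp; the last joint's range is limited). The gripper opens to 85 mm and grips with 20 to 120 N. Pads are 22 mm wide; open, the fingers measure 114 mm over their backs; the gripper's body (76 mm by 85 mm) begins 54 mm behind the grasp point. The pads swing forward as they close: fully open they stand 13 mm farther back than shut.
Start: joints at [-1.311, 0.32, 1.565, -0, 1.257, -0.02], TCP at [0.159, -0.553, 0.231] pointing down, gripper open.
Joint ranges: [-3.11, 3.11], [-0.84, 2.01], [0.21, 2.61], [-1.34, 4.49], [0.05, 2.63], [-2.56, 2.56]. Speed limits (rad/s): [2.57, 2.57, 3.14, 3.14, 3.14, 3.14].

INTERFACE

Orientations are given as a rotation vector (axis times angle).
In Python, from workcell import manip, read_camera, camera_model, workorder, models gives the robot as it stands. The module is installed in compiled form; this text tells all that it offers.
- The arm moves only by the tool arm_command, never from a script. Its argument "motion" is a list of rows, each a list of 6 numbers: the shift along the world's x, y, z in m, then the turn, a rotation vector about the world's x, y, z in rad. In form: [[tx, ty, tz, ax, ay, az], ...]. A call has 1 to 10 rows; each row is the pose to reach, as a shift and turn from the pose measured when the call began; what a row does not reach only later rows make up. A row lasts 1/12 s, in which the tool goes at most 41.7 mm and 7.16 degrees, less where a joint would pass 70% of its speed; a pose out of reach is approached as far as the arm can. A call with a gripper value outside its range is refused whole. "hand" is the finger opening in m, from 0 to 0.0854, set as the call begins (left out, the last holds). The fingers move at their own pace and stop on an object; "force" is the grip in N (left out, the last holds). Time passes only in rows, so rows that repeat a pose let the fingers close. It gives the time, the measured TCP pose, the force and the opening at its end, in the units of the state.
- manip.get_obs(): the state, without advancing time (a new reading comes with each control period).
- read_camera(name): name is "scene" or "top" or "wrist"; returns the picture (400x640x3 uint8, red, green, blue); there is no depth.
- camera_model(name): a dict with "fx", "fy", "cx", "cy" (pixels), "k1" (the pictures are not rectified: a ray, as slopes to the right and down, at radius r is drawn at 1 + k1 r^2 times it, then the intrinsics apply), "rvec" (rotation vector, rad) and "tvec" (3), from world to camera coordinates, as OpenCV has them; the wrist camera has in their place "tool_from_camera" (4x4, takes a point from camera to tool coordinates, whose origin is the TCP and whose axes are the flange's). Camera axes: x right, y down, z forward; pixel columns grow to the right and rows downward; lengths in m; the calibration is good to about 2 mm. A picture is of the moment at which its call begins: read the wrist's pose just before it. camera_model takes no time and is no camera call.
- workorder.close_job(): hands the job in, once; it reports no verdict.
Trained networks look in the newest picture that a camera, given by its name, has taken for a name from the list of things; names that differ only in an ending like _2 or _b are one class to them, and where a whole thing is asked for, a point or a joint stands for the part that bears it (a point fixed in the world has none). Each returns a list of dicts, best first, with "confidence" (0 to 1); they miss things now and then, are a little off and sometimes report something else, mostly with a low value. They report only what shows in the picture. A call takes as long as a camera call. They do not tell look-alikes from the thing itself.
- models.look_for(camera, label): "at" ([row, column] in pixels, amid what is visible of it).
- models.cut_out(camera, label): "pixels" (400x640 bool, what is visible of it) and "at" ([row, column] in pixels, amid what is visible of it).
The state is a dict: "time": time; "qpos": joint angles; "dq": joint speeds; "joint_torque": joint torques, N m; "tool_pos": TCP position; "orientation": TCP orientation; "force": force on the tool from outside, world axes, zero at the start; "torque": the same for the moment, N m; "width": opening from 0.0 (shut) to 1.0 (fully open).
Only numpy, scipy, OpenCV 4.12 (cv2) and the standard library are available. Lean on these libraries where they do the work, as an engineer would, in place of code of your own. Each camera call takes 0.05 s, during which the arm holds its last target. There are 200 camera calls.

TASK

With the fingers, push the green swing clamp arm round to its stop so that it stands over the black parallel on the fixture plate; then reach down through the window in the top of the sheet-steel guard and press the lever under it fully down, without touching the guard. Nothing is picked up: leave both parallels, the T-bolt and the dial indicator where they lie.

Things in the scene. Friction and masses are not known exactly. Their poses are not given: they have to be found in the camera images.
- fixture: Fixed steel fixture plate, 220 (x) x 340 (y) x 16 mm thick, lying on the table; origin at the centre of its underside, z up. Its place and yaw vary; all offsets below are in its frame. It carries the swing clamp (-y half) and the lever under the guard (+y half).
- clamp_pivot (a point): Point on the vertical swing axis of the clamp arm, at (30, -50, 75) mm in the fixture frame, at mid-height of the arm. The post and hub here are 36 mm across and their nut tops out 94 mm above the table.
- clamp_tip (a point): Point in the green clamp arm on the axis of its pressure screw, 98 mm from the pivot, at mid-height of the arm. The arm is a straight bar 22 mm wide, from 66 to 84 mm above the table, reaching 110 mm out from the swing axis; its screw (12 mm thick, 18 mm head) stands from 54 to 96 mm above the table.
- clamp_arm (a joint): Swing of the clamp arm, rad. At 0 the arm points to the fixture's -y, and it grows clockwise seen from above; at 1.57 it is at its stop, pointing to the fixture's -x, its screw over the black parallel. It starts between 0 and 0.35, turns with slight friction (about 1.5 N at 80 mm) and stays where it is left. Push it on its counterclockwise side: the side towards the fixture's +x at the start, towards -y at the stop; the space there is clear.
- guard: Fixed grey sheet-steel guard, a box closed on all four sides, 74 mm high, standing on the fixture plate, 185 (x) x 144 (y) mm, sheet 3 mm thick, with one rectangular window in its flat top, 90 mm in x by 100 mm in y. Origin below the window's centre on the plate's top face (16 mm above the table), axes along the fixture's; the box reaches 70 mm to -x, 115 mm to +x and 72 mm to either side of the origin. Must not be touched.
- guard_window (a point): Centre of the guard's window, in the plane of its top face, 90 mm above the table. The lever's crossbar lies under the window, within 8 mm of its centre in x and y before it is pressed.
- lever_bar (a point): Centre of the black crossbar at the lever's free end: a round bar 20 mm in diameter and 44 mm long along the fixture's y; press on its top. The steel lever runs from here 95 mm to the fixture's +x, to a hinge pin 45 mm above the table. Bar centre is 64 mm above the table when raised (joint 0) and 30 mm when fully down.
- lever (a joint): Angle of the lever, rad: 0 raised, 0.36 fully down at its stop (starts between 0 and 0.08). Pushing down on the crossbar takes about 4 to 6 N; it stays where it is left.
- parallel_clamped: Loose oxide-black steel parallel, 20 x 120 x 30 mm high, 0.55 kg, on the fixture plate, long side along its own y (about the fixture's y); its top is 46 mm above the table. Origin at the centre of its underside. Leave it.
- parallel_spare: Spare loose oxide-black parallel, 120 (own x) x 20 x 30 mm high, on the table beside the fixture. Origin at the centre of its underside. Leave it.
- t_bolt: Rusty tapped T-bolt lying on the table along its own x, 92 mm long, 32 mm wide head at -x, 26 mm high. Origin on the table under its shank. Leave it.
- dial_indicator: Chrome dial indicator lying face up on the table, 58 mm across, 22 mm high, stem and plunger 76 mm out along its own -y. Origin at the centre of its underside. Leave it.
Not all that is in view belongs to the job. What is shaped like the parallel_spare but pink, white or yellow is not meant.

How it is judged:
On the way, in this order (a step that is already met when the one before it is completed fails the run):
1. the clamp arm is pushed round to its stop (value of joint clamp_arm above 1.48 rad), for 0.2 s.
2. then the lever is pressed fully down (value of joint lever above 0.315 rad and value of joint clamp_arm above 1.48 rad), for 0.2 s.
At the end, for the whole second after the job is handed in: The clamp arm is within 0.09 rad of its stop (joint above 1.48), the lever within 0.045 rad of its lower stop (joint above 0.315), and both parallels, the T-bolt and the dial indicator lie at rest within 15 mm of where they began (all of step 2 and distance of each of parallel_clamped, parallel_spare, t_bolt, dial_indicator from where it was at the start of the episode below 0.015 m and linear speed of each of parallel_clamped, parallel_spare, t_bolt, dial_indicator below 0.01 m/s); the robot touches nothing.
It fails at once if the robot touches the guard (contact force between any of the fingers, the arm and guard above 0.2 N).
It fails at once if the oxide-black parallel in the fixture is lifted, carried or pushed away (over 15 mm) (distance of parallel_clamped from where it was at the start of the episode above 0.015 m).
It fails at once if the spare parallel is lifted, carried or pushed away (over 15 mm) (distance of parallel_spare from where it was at the start of the episode above 0.015 m).
It fails at once if the T-bolt is lifted, carried or pushed away (over 15 mm) (distance of t_bolt from where it was at the start of the episode above 0.015 m).
It fails at once if the dial indicator is lifted, carried or pushed away (over 15 mm) (distance of dial_indicator from where it was at the start of the episode above 0.015 m).
It also fails if it takes over 51 s, if anything falls off the work surface, if the arm or the gripper's body presses on something with over 40 N, if the wrist force passes 120 N, or if a joint passes its speed limit or range.

## Working session

There is one attempt and no reset: what is moved stays moved. The work goes in short steps, Python scripts to look and compute and a tool call to move; the robot and the scene stay as the last step left them, time stands still between calls to the robot, and variables do not carry over. Pictures are saved under pics/ and viewed, about 8 in all and at most 12, crops included, and the job is handed in when it is done.

Besides the shell and the picture viewer there is one more tool, called after ">>>" as a command line: name --pt "numbers of a row" for each row, then --argument value for the rest. arm_command: Moves the arm, as the interface text tells. Its arguments: {"type":"object","properties":{"motion":{"type":"array","items":{"type":"array","items":{"type":"number"}}},"hand":{"type":"number"},"force":{"type":"number"}},"required":["motion"]}

```bash
mkdir -p pics; cat > h.py <<'E'
import numpy as np, cv2
from workcell import manip, read_camera, camera_model, workorder, models
from scipy.spatial.transform import Rotation as R
def ext(name):
    m=camera_model(name)
    if 'rvec' in m:
        Rm=R.from_rotvec(np.ravel(m['rvec'])).as_matrix(); t=np.ravel(m['tvec'])
    else:
        o=manip.get_obs(); T=np.eye(4); T[:3,:3]=R.from_rotvec(o['orientation']).as_matrix(); T[:3,3]=o['tool_pos']
        W=np.linalg.inv(T@np.array(m['tool_from_camera'])); Rm=W[:3,:3]; t=W[:3,3]
    return m,Rm,t
def proj(name,P,E=None):
    m,Rm,t=E or ext(name); c=np.atleast_2d(P)@Rm.T+t; s=c[:,:2]/c[:,2:]; s=s*(1+m['k1']*(s**2).sum(1,keepdims=True))
    return s*[m['fx'],m['fy']]+[m['cx'],m['cy']]   # col,row
def back(name,uv,z,E=None):
    m,Rm,t=E or ext(name); d=(np.atleast_2d(uv).astype(float)-[m['cx'],m['cy']])/[m['fx'],m['fy']]; s=d.copy()
    for _ in range(20): s=d/(1+m['k1']*(s**2).sum(1,keepdims=True))
    r=np.c_[s,np.ones(len(s))]@Rm; o=-Rm.T@t
    return o+r*((z-o[2])/r[:,2])[:,None]
def save(n,img): cv2.imwrite('pics/'+n,img[:,:,::-1])
E
python3 - <<'E'
from h import *
o=manip.get_obs(); print(o)
for c in ['top','scene']:
    save(c+'0.png',read_camera(c)); m,Rm,t=ext(c); print(c,-Rm.T@t,m['fx'],m['k1'])
zs=dict(fixture=.016,clamp_arm=.084,guard=.09,lever_bar=.07,parallel_clamped=.046,parallel_spare=.03,t_bolt=.02,dial_indicator=.022)
for l,z in zs.items():
    for d in models.look_for('top',l)[:4]: print(l,d['at'],round(d['confidence'],2),back('top',[d['at'][::-1]],z)[0].round(3))
E
```

```text
{'time': 0.0, 'qpos': array([-1.31103103e+00,  3.20269570e-01,  1.56565998e+00, -2.86133332e-06,
        1.25739051e+00, -2.00190374e-02]), 'dq': array([-0.00141928,  0.00058235,  0.00019018, -0.00035725, -0.00128907,
       -0.0010807 ]), 'joint_torque': array([-1.23243608e-03, -4.15530503e+01, -2.34161782e+01, -2.18893128e-04,
        8.13000777e-03, -9.19753234e-06]), 'tool_pos': array([ 0.15865434, -0.55219129,  0.23050247]), 'orientation': array([-3.10920440e+00, -4.37814457e-01,  3.28551379e-04]), 'force': array([ 0.26566936,  0.1844333 , -0.10989611]), 'torque': array([ 0.01659279, -0.00242942,  0.02719881]), 'width': 0.998855704688496}
top [0.43468464 0.030435   1.20812582] 488.90868756234977 -0.15150312416265055
scene [ 1.03288191 -0.48598847  0.96997104] 498.76083881522453 -0.09388931933257169
fixture [230.0, 397.7] 0.65 [ 0.495 -0.137  0.016]
fixture [220.6, 419.9] 0.52 [ 0.517 -0.192  0.016]
clamp_arm [220.5, 419.7] 0.91 [ 0.513 -0.179  0.084]
guard [200.5, 344.2] 0.74 [ 0.56  -0.005  0.09 ]
lever_bar [222.7, 339.0] 0.83 [0.511 0.007 0.07 ]
lever_bar [229.2, 395.0] 0.54 [ 0.494 -0.123  0.07 ]
parallel_clamped [257.2, 403.4] 0.76 [ 0.429 -0.145  0.046]
parallel_spare [281.4, 233.9] 0.9 [0.373 0.261 0.03 ]
parallel_spare [220.8, 213.6] 0.89 [0.52  0.312 0.03 ]
parallel_spare [215.5, 272.1] 0.82 [0.532 0.168 0.03 ]
parallel_spare [153.4, 228.2] 0.7 [0.687 0.279 0.03 ]
t_bolt [278.5, 474.7] 0.61 [ 0.374 -0.323  0.02 ]
dial_indicator [223.6, 486.0] 0.66 [ 0.508 -0.356  0.022]
```

```bash
python3 - <<'E'
import cv2
a=cv2.imread('pics/top0.png'); c=a[120:330,190:520]; cv2.imwrite('pics/t1.png',cv2.resize(c,None,fx=2.4,fy=2.4,interpolation=cv2.INTER_CUBIC))
E
```

```text
(no output)
```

View pics/t1.png

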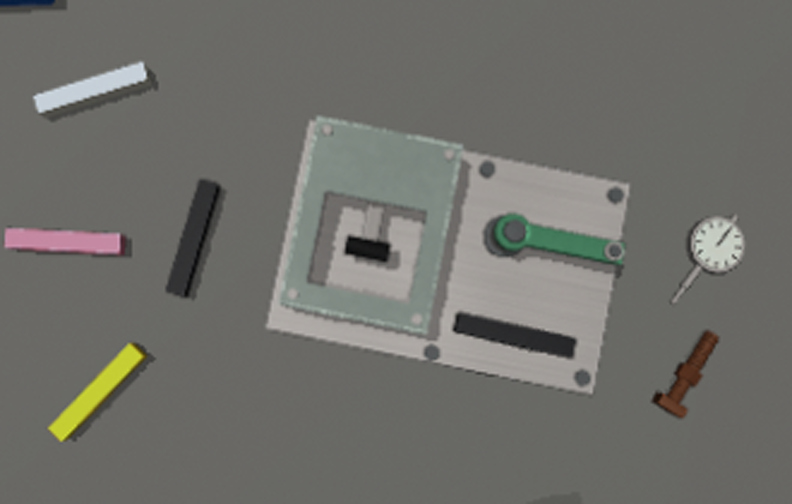

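View pics/scene0.png

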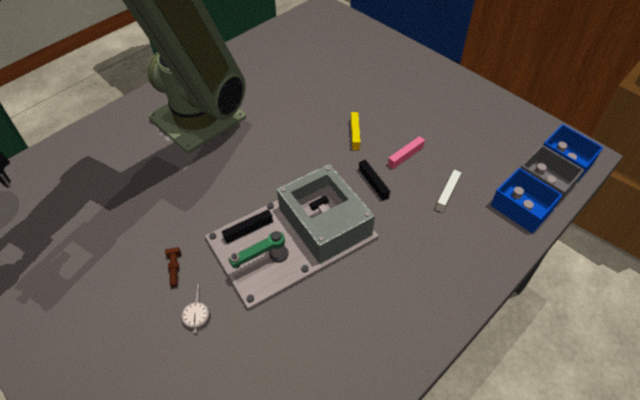

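The top crop shows the fixture yawed slightly. The pivot nut is at crop (514,231), the screw head at (615,250), the window corners at (324,191), (427,211), (408,300) and (307,283), and the crossbar at (367,248). The T-bolt and dial lie to the right of the fixture. Black, pink, white and yellow bars lie to the left and stay untouched. Next I fit the poses.

```bash
cat > fit.py <<'E'
from h import *
from scipy.optimize import least_squares
px=lambda L:np.array(L,float)/2.4+[190,120]-.3
uvF=px([(629,184),(593,393),(267,328),(514,231)]); F=np.array([[.11,-.17,.016],[-.11,-.17,.016],[-.11,.17,.016],[.03,-.05,.094]])
uvG=px([(324,191),(427,211),(408,300),(307,283),(316,117),(462,146),(427,333),(281,303)])
G=np.array([[.045,.05,.09],[.045,-.05,.09],[-.045,-.05,.09],[-.045,.05,.09],[.115,.072,.09],[.115,-.072,.09],[-.07,-.072,.09],[-.07,.072,.09]])
E=ext('top')
def tr(P,x,y,a): 
    c,s=np.cos(a),np.sin(a); return P@np.array([[c,s,0],[-s,c,0],[0,0,1]])+[x,y,0]
def res(p): return np.r_[proj('top',tr(F,*p[:3]),E)-uvF,proj('top',tr(G,p[3],p[4],p[2]),E)-uvG]
s=least_squares(lambda p:res(p).ravel(),[.5,-.1,-.1,.51,.0])
p=s.x
if __name__=='__main__':
    print(p.round(4)); print(res(p).round(1).tolist())
    f=p[:3]; piv=tr(np.array([[.03,-.05,.075]]),*f)[0]; print('pivot',piv)
    tip=back('top',px([(615,250)]),.096,E)[0]; print('tip',tip,np.linalg.norm((tip-piv)[:2]), 'theta',-(np.arctan2(*(tip-piv)[1::-1])-(p[2]-np.pi/2)))
    bar=back('top',px([(368,246)]),.070,E)[0]; print('bar',bar)
    c,s_=np.cos(p[2]),np.sin(p[2]); print('guard in fix',np.array([[c,s_],[-s_,c]])@(p[3:]-p[:2]))
    print('stop tip',tr(np.array([[.03-.098,-.05,.075]]),*f))
E
python3 fit.py
```

```text
[ 5.048e-01 -8.660e-02 -2.037e-01  5.098e-01 -5.000e-04]
[[0.6, -0.7], [0.3, 0.5], [-1.1, 0.6], [0.3, -0.5], [0.3, -0.2], [0.0, -0.2], [0.6, 1.3], [-0.3, -0.1], [0.2, -0.6], [0.3, -0.8], [0.1, 0.2], [-1.1, 0.4]]
pivot [ 0.52403751 -0.14168092  0.075     ]
tip [ 0.50363306 -0.2375158   0.096     ] 0.0979829851254637 theta 0.006122198128844403
bar [ 0.51162995 -0.00220684  0.07      ]
guard in fix [-0.01251994  0.08536624]
stop tip [[ 0.42806284 -0.12186013  0.075     ]]
```

The fit is consistent: the tip measures 98.0 mm from the pivot, residuals are about 1 px, and yaw is -0.204. Next I shut the fingers, align the tool to the fixture and go to the clear side of the arm.

>>> arm_command --pt "0.396 0.338 0 0 0 -0.483" --pt "0.396 0.338 0 0 0 -0.483" --pt "0.396 0.338 0 0 0 -0.483" --pt "0.396 0.338 0 0 0 -0.483" --pt "0.396 0.338 0 0 0 -0.483" --pt "0.396 0.338 0 0 0 -0.483" --pt "0.396 0.338 0 0 0 -0.483" --pt "0.396 0.338 0 0 0 -0.483" --pt "0.396 0.338 0 0 0 -0.483" --pt "0.396 0.338 0 0 0 -0.483" --hand 0 --force 40

```text
time: 1.33
tool_pos: [0.4683, -0.2881, 0.2316]
orientation: [3.125, -0.318, 0.001]
force: [0.3, -1.2, 0.6]
width: 0.003
```

>>> arm_command --pt "0.087 0.0735 0 0 0 0" --pt "0.087 0.0735 0 0 0 0" --pt "0.087 0.0735 0 0 0 0" --pt "0.087 0.0735 0 0 0 0" --pt "0.087 0.0735 0 0 0 0" --pt "0.087 0.0735 0 0 0 0"

```text
time: 1.83
tool_pos: [0.5547, -0.2149, 0.2314]
orientation: [3.125, -0.318, -0.001]
force: [-0.2, -0.1, 0.1]
width: -0.002
```

```bash
python3 - <<'E'
from fit import *
o=manip.get_obs(); print(o['tool_pos'],o['orientation'],o['force'])
E2=ext('wrist'); im=read_camera('wrist').copy()
W=tr(G,p[3],p[4],p[2]); f=p[:3]
A=tr(np.array([[.041,-.16,.084],[.019,-.16,.084],[.03,-.05,.094],[.03,-.148,.096]]),*f)
for q in np.r_[W,A,tr(F[:3],*f)]:
    u=proj('wrist',q,E2)[0]; print(u.round())
    if abs(u).max()<2000: cv2.drawMarker(im,tuple(int(v) for v in u),(255,0,0),cv2.MARKER_CROSS,12,1)
u=proj('wrist',o['tool_pos'],E2)[0]; print('tcp',u)
save('w1.png',im)
E
```

```text
[ 0.55474988 -0.21486383  0.23137096] [ 3.12468183e+00 -3.17937619e-01 -8.24640978e-04] [-0.20945567 -0.09357394  0.07883542]
[ 36. 235.]
[146. 235.]
[161. 323.]
[ 59. 321.]
[ -9. 157.]
[161. 155.]
[187. 345.]
[ 44. 342.]
[371. 224.]
[370. 247.]
[243. 240.]
[358. 241.]
[375. 134.]
[366. 322.]
[ 83. 320.]
tcp [321.04485926 272.89657661]
```

View pics/w1.png

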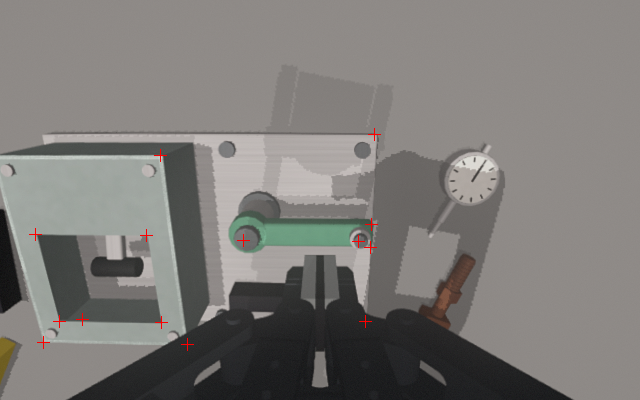

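The wrist view agrees with the fit to about 3 px: nut at (247,238), screw at (360,239), window's right edge near column 147. The fingers stand on the clear +x side, so I descend to z≈0.06.

>>> arm_command --pt "0 0 -0.04 0 0 0" --pt "0 0 -0.08 0 0 0" --pt "0 0 -0.12 0 0 0" --pt "0 0 -0.16 0 0 0" --pt "0 0 -0.17 0 0 0" --pt "0 0 -0.17 0 0 0" --pt "0 0 -0.17 0 0 0"

```text
time: 2.47
tool_pos: [0.5548, -0.2165, 0.0628]
orientation: [3.124, -0.322, 0.002]
force: [0.6, 0.5, 0.5]
width: 0.001
```

```bash
python3 - <<'E'
from fit import *
o=manip.get_obs(); print(o['tool_pos'],o['force'])
piv=np.array([.03,-.05,0])
for off in (.024,):
  for th in [0,.25,.5,.75,1,1.2,1.35,1.45,1.57]:
    h=.0115*abs(np.cos(th))+.0145*abs(np.sin(th))+.011
    P=piv+.063*np.array([-np.sin(th),-np.cos(th),0])+h*np.array([np.cos(th),-np.sin(th),0])
    w=tr(P[None],*p[:3])[0]; print(th,(w-o['tool_pos'])[:2].round(4))
E
```

```text
[ 0.55480304 -0.21646618  0.06282905] [0.58916441 0.54345227 0.51315274]
0 [-0.0215  0.0085]
0.25 [-0.0352  0.0069]
0.5 [-0.0501  0.0086]
0.75 [-0.0652  0.0144]
1 [-0.079   0.0247]
1.2 [-0.0881  0.036 ]
1.35 [-0.0933  0.046 ]
1.45 [-0.0958  0.0533]
1.57 [-0.0976  0.0625]
```

>>> arm_command --pt "-0.01 0.0085 -0.004 0 0 0" --pt "-0.0215 0.0085 -0.004 0 0 0" --pt "-0.035 0.007 -0.004 0 0 0" --pt "-0.05 0.0085 -0.004 0 0 0" --pt "-0.065 0.0145 -0.004 0 0 0" --pt "-0.079 0.0245 -0.004 0 0 0" --pt "-0.079 0.0245 -0.004 0 0 0"

```text
time: 3.05
tool_pos: [0.4785, -0.1931, 0.0633]
orientation: [3.121, -0.322, 0.019]
force: [1.2, -0.9, 0.6]
width: -0.0
```

>>> arm_command --pt "-0.006 0.006 -0.006 0 0 0" --pt "-0.012 0.0125 -0.006 0 0 0" --pt "-0.017 0.0225 -0.006 0 0 0" --pt "-0.0195 0.03 -0.006 0 0 0" --pt "-0.0195 0.03 -0.006 0 0 0"

```text
time: 3.47
tool_pos: [0.4601, -0.1633, 0.0592]
orientation: [3.119, -0.321, 0.025]
force: [-0.4, -0.6, 0.8]
width: 0.005
```

```bash
python3 - <<'E'
from fit import *
o=manip.get_obs(); print(o['tool_pos'],o['force'])
E2=ext('wrist'); im=read_camera('wrist').copy()
save('w2.png',im)
E
```

```text
[ 0.46011165 -0.16331002  0.05918179] [-0.35266578 -0.64642323  0.8394614 ]
```

View pics/w2.png

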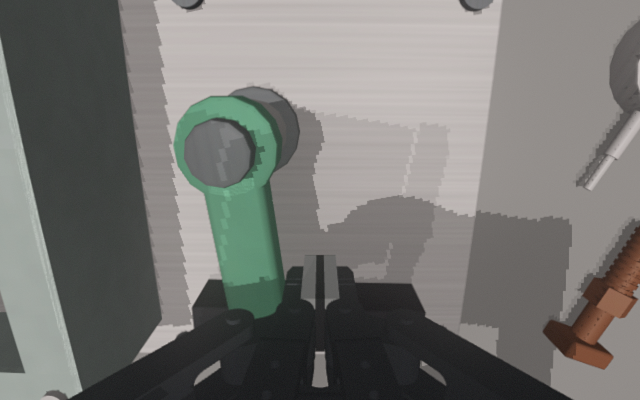

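The arm has swung most of the way, with the fingers on its right side near (290,290). I push on gently until the stop shows as force.

>>> arm_command --pt "-0.001 0.004 0 0 0 0" --pt "-0.002 0.008 0 0 0 0" --pt "-0.002 0.008 0 0 0 0"

```text
time: 3.77
tool_pos: [0.4582, -0.1554, 0.0592]
orientation: [3.119, -0.321, 0.024]
force: [1.6, -2.1, 1.6]
width: 0.003
```

>>> arm_command --pt "0 0.002 0 0 0 0" --pt "0 0.004 0 0 0 0" --pt "0 0.004 0 0 0 0"

```text
time: 4.02
tool_pos: [0.4583, -0.1552, 0.0593]
orientation: [3.113, -0.314, 0.026]
force: [-1.7, -18.9, -2.2]
width: -0.004
```

The force rose to 19 N with no further motion, within 2 mm of the predicted stop. I hold briefly, back off along -y and rise.

>>> arm_command --pt "0 0.002 0 0 0 0" --pt "0 0.002 0 0 0 0" --pt "0 0.002 0 0 0 0" --pt "0 0.002 0 0 0 0"

```text
time: 4.35
tool_pos: [0.4583, -0.1554, 0.0593]
orientation: [3.109, -0.311, 0.026]
force: [-1.4, -11.4, -0.9]
width: 0.002
```

>>> arm_command --pt "-0.003 -0.012 0 0 0 0" --pt "-0.004 -0.022 0 0 0 0" --pt "-0.004 -0.025 0.03 0 0 0" --pt "-0.004 -0.025 0.07 0 0 0" --pt "-0.004 -0.025 0.11 0 0 0" --pt "-0.004 -0.025 0.15 0 0 0" --pt "-0.004 -0.025 0.17 0 0 0" --pt "-0.004 -0.025 0.17 0 0 0"

```text
time: 5.02
tool_pos: [0.4565, -0.1812, 0.2344]
orientation: [3.107, -0.311, 0.041]
force: [1.3, 0.5, -0.0]
width: 0.002
```

>>> arm_command --pt "0 0.04 0 0 0 0" --pt "0 0.08 0 0 0 0" --pt "0 0.1 0 0 0 0" --pt "0 0.1 0 0 0 0" --pt "0 0.1 0 0 0 0" --pt "0 0.1 0 0 0 0"

```text
time: 5.52
tool_pos: [0.456, -0.0814, 0.2335]
orientation: [3.107, -0.311, 0.037]
force: [0.2, -0.7, -1.1]
width: 0.001
```

```bash
python3 - <<'E'
from fit import *
o=manip.get_obs(); print(o['tool_pos'],o['orientation'],o['force'])
E2=ext('wrist'); im=read_camera('wrist').copy()
W=tr(G,p[3],p[4],p[2]); f=p[:3]
A=tr(np.array([[.03,-.05,.094],[-.068,-.05,.096]]),*f)
bar=tr(np.array([[0,.022,.064],[0,-.022,.064]]),.5116,-.0022,p[2])
for q in np.r_[W,A,bar]:
    u=proj('wrist',q,E2)[0]; print(u.round())
    if abs(u).max()<2000: cv2.drawMarker(im,tuple(int(v) for v in u),(255,0,0),cv2.MARKER_CROSS,12,1)
save('w3.png',im)
E
```

```text
[ 0.456004   -0.08142152  0.23350041] [ 3.10714751 -0.31070605  0.03729306] [ 0.17903073 -0.74620249 -1.13616287]
[137.  90.]
[266.  90.]
[270. 202.]
[151. 202.]
[95. -9.]
[293. -10.]
[296. 230.]
[129. 230.]
[377.  94.]
[372. 216.]
[190. 142.]
[241. 142.]
```

View pics/w3.png

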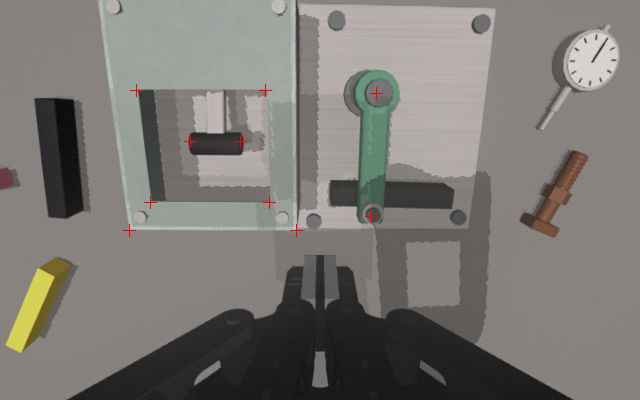

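The clamp arm is at its stop over the black parallel: nut at (376,93), screw at (372,215). The window and bar markers match, with the crossbar at (216,143). Next I work out the tilt correction and move over the bar.

```bash
python3 - <<'E'
from fit import *
o=manip.get_obs(); Rc=R.from_rotvec(o['orientation'])
a=p[2]; Rt=R.from_rotvec(np.pi*np.array([np.cos(a/2),np.sin(a/2),0]))
print((Rt*Rc.inv()).as_rotvec(), np.array([.5115,-.002,.16])-o['tool_pos'])
E
```

```text
[ 0.02107194  0.0222167  -0.00343579] [ 0.05533058  0.07977434 -0.07362165]
```

>>> arm_command --pt "0.02 0.03 0 0.021 0.022 -0.003" --pt "0.04 0.06 0 0.021 0.022 -0.003" --pt "0.0555 0.08 0 0.021 0.022 -0.003" --pt "0.0555 0.08 -0.04 0.021 0.022 -0.003" --pt "0.0555 0.08 -0.08 0.021 0.022 -0.003" --pt "0.0555 0.08 -0.095 0.021 0.022 -0.003" --pt "0.0555 0.08 -0.095 0.021 0.022 -0.003" --pt "0.0555 0.08 -0.095 0.021 0.022 -0.003"

```text
time: 6.23
tool_pos: [0.5116, -0.0027, 0.138]
orientation: [3.125, -0.321, -0.003]
force: [0.3, -0.2, 0.8]
width: 0.001
```

```bash
python3 - <<'E'
from fit import *
o=manip.get_obs(); print(o['tool_pos'],o['orientation'])
a,b=read_camera('scene'),read_camera('wrist')
c=cv2.resize(a[130:290,200:400],None,fx=2.4,fy=2.4); d=cv2.resize(b,(480,300))
im=np.zeros((400,780+190,3),np.uint8)[:, :970]; im[:384,:480]=c; im[:300,480:960]=d
save('w4.png',cv2.resize(im,(790,326)))
E
```

```text
[ 0.51161567 -0.00267433  0.13798573] [ 3.12489888e+00 -3.20910753e-01 -2.69700719e-03]
```

View pics/w4.png

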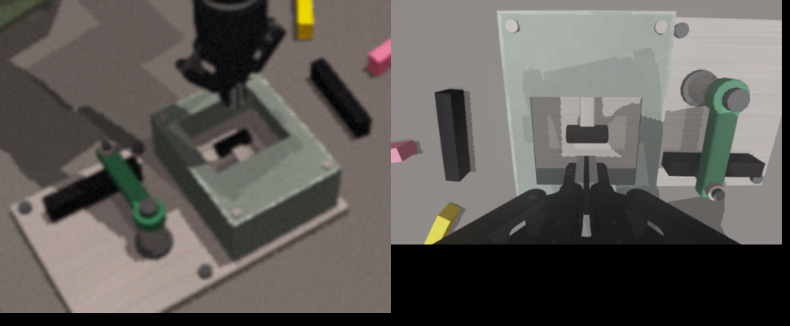

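The knuckles look wide, so before going in I check the shut gripper's half-width at guard-top depth, about 50 mm behind the TCP.

```bash
python3 - <<'E'
from fit import *
m=camera_model('wrist'); T=np.array(m['tool_from_camera']); print(T.round(3))
b=read_camera('wrist'); im=cv2.resize(b[200:400,120:520],None,fx=2,fy=2)
Ti=np.linalg.inv(T)
def pj(P):
    c=Ti[:3,:3]@P+Ti[:3,3]; s=c[:2]/c[2]; s=s*(1+m['k1']*(s@s)); return s*[m['fx'],m['fy']]+[m['cx'],m['cy']]
# grid: on camera-side face x, depths, half widths
xs=np.sign(T[0,3])*.011
for d,col in ((0,(255,255,0)),(.03,(0,255,0)),(.04,(0,255,255)),(.05,(255,0,0)),(.06,(255,0,255))):
  for Y in np.arange(-.06,.061,.01):
    u=(pj(np.array([xs,Y,-d]))-[120,200])*2
    cv2.circle(im,tuple(int(v) for v in u),2,col,-1)
save('w5.png',im)
E
```

```text
[[ 0.    -0.951 -0.308  0.079]
 [ 1.    -0.     0.001 -0.001]
 [-0.001 -0.308  0.951 -0.143]
 [ 0.     0.     0.     1.   ]]
```

View pics/w5.png

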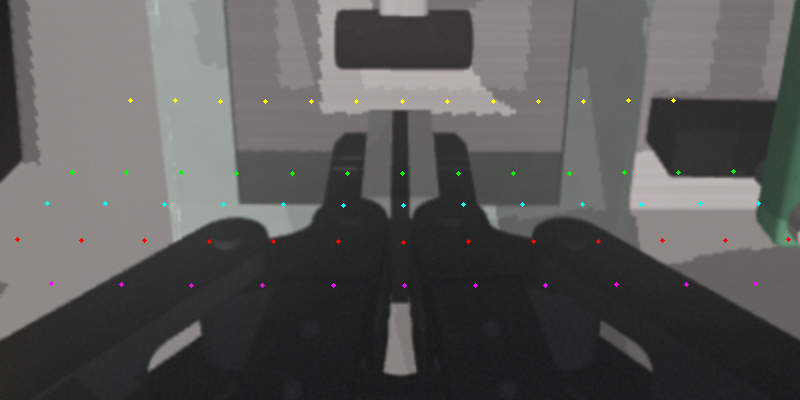

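At guard-top depth (red row) the shut gripper reaches only about ±32 mm, against ±50 mm of window, so it clears. The crossbar is centred ahead of the fingers. I descend, then press.

>>> arm_command --pt "0 0.0005 -0.02 0 0 0" --pt "0 0.0005 -0.04 0 0 0" --pt "0 0.0005 -0.056 0 0 0" --pt "0 0.0005 -0.056 0 0 0" --pt "0 0.0005 -0.056 0 0 0"

```text
time: 6.8
tool_pos: [0.5137, -0.002, 0.0853]
orientation: [-3.125, 0.321, -0.008]
force: [0.0, 0.3, -0.4]
width: 0.001
```

>>> arm_command --pt "0 0 -0.006 0 0 0" --pt "0 0 -0.012 0 0 0" --pt "0 0 -0.018 0 0 0" --pt "0 0 -0.024 0 0 0" --pt "0 0 -0.03 0 0 0" --pt "0 0 -0.03 0 0 0"

```text
time: 7.3
tool_pos: [0.5126, -0.0018, 0.0545]
orientation: [-3.125, 0.321, -0.004]
force: [-1.3, -0.0, 0.5]
width: -0.006
```

>>> arm_command --pt "-0.001 0 -0.003 0 0 0" --pt "-0.001 0 -0.006 0 0 0" --pt "-0.001 0 -0.009 0 0 0"

```text
time: 7.55
tool_pos: [0.5126, -0.0018, 0.046]
orientation: [-3.125, 0.321, -0.008]
force: [1.4, 1.1, 5.1]
width: 0.002
```

```bash
python3 - <<'E'
from fit import *
o=manip.get_obs(); print(o['tool_pos'],o['force'])
b=read_camera('wrist'); s=read_camera('scene')
im=np.hstack([cv2.resize(b[:,100:540],(440,400)),cv2.resize(s[150:270,270:378],(360,400))]); save('w6.png',im)
E
```

```text
[ 0.51263937 -0.00184477  0.04597189] [1.42481647 1.1091789  5.11178202]
```

View pics/w6.png

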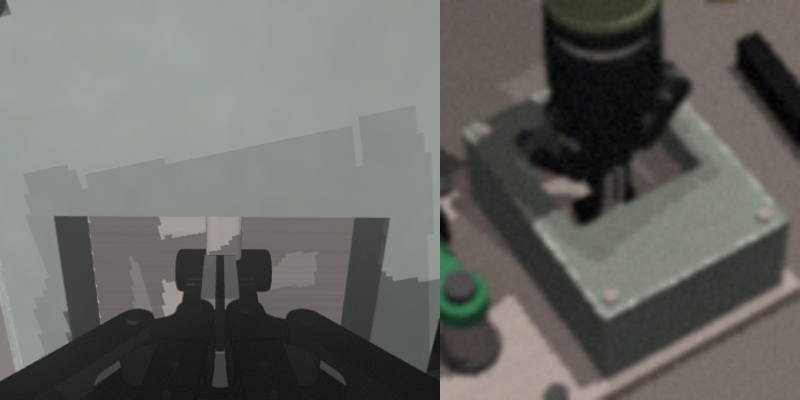

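The fingers sit on the bar, centred (about (222,270) in the left half), pressing at 5 N and clear of the window edges. I press on to the stop.

>>> arm_command --pt "0 0 -0.002 0 0 0" --pt "0 0 -0.004 0 0 0" --pt "0 0 -0.006 0 0 0" --pt "0 0 -0.006 0 0 0"

```text
time: 7.98
tool_pos: [0.5124, -0.0019, 0.0397]
orientation: [-3.125, 0.321, -0.007]
force: [0.0, -0.1, 5.5]
width: 0.001
```

>>> arm_command --pt "0 0 -0.001 0 0 0" --pt "0 0 -0.002 0 0 0" --pt "0 0 -0.002 0 0 0" --pt "0 0 -0.002 0 0 0"

```text
time: 8.32
tool_pos: [0.5125, -0.0019, 0.0394]
orientation: [-3.125, 0.321, -0.008]
force: [-3.6, -0.2, 17.2]
width: 0.001
```

The stop is reached: z = 0.0394 (predicted 0.040) and the force rose to 17 N. I withdraw straight up.

>>> arm_command --pt "0 0 0.005 0 0 0" --pt "0 0 0.025 0 0 0" --pt "0 0 0.06 0 0 0" --pt "0 0 0.1 0 0 0" --pt "0 0 0.14 0 0 0" --pt "0 0 0.18 0 0 0" --pt "0 0 0.2 0 0 0" --pt "-0.03 0 0.2 0 0 0" --pt "-0.06 0 0.2 0 0 0" --pt "-0.06 0 0.2 0 0 0"

```text
time: 9.15
tool_pos: [0.4469, -0.0019, 0.2387]
orientation: [3.125, -0.321, -0.001]
force: [-0.6, 0.1, -1.2]
width: -0.002
```

```bash
python3 - <<'E'
from fit import *
o=manip.get_obs(); print(o['tool_pos'],o['force'])
E2=ext('wrist'); im=read_camera('wrist').copy(); read_camera('top')
for z,c in ((.064,(255,0,0)),(.030,(0,255,0))):
  for q in tr(np.array([[0,.022,z],[0,-.022,z]]),.5116,-.0022,p[2]):
    cv2.drawMarker(im,tuple(int(v) for v in proj('wrist',q,E2)[0]),c,cv2.MARKER_CROSS,10,1)
for q in tr(np.array([[.03,-.05,.094],[-.068,-.05,.096]]),*p[:3]):
    cv2.drawMarker(im,tuple(int(v) for v in proj('wrist',q,E2)[0]),(255,0,0),cv2.MARKER_CROSS,10,1)
save('w7.png',im)
for l,z in dict(parallel_clamped=.046,parallel_spare=.03,t_bolt=.02,dial_indicator=.022).items():
    for d in models.look_for('top',l)[:4]: print(l,d['at'],round(d['confidence'],2))
E
```

```text
[ 0.44689966 -0.00185802  0.23870374] [-0.60912869  0.12042988 -1.21932985]
parallel_clamped [260.7, 415.4] 0.8
parallel_spare [156.0, 229.0] 0.9
parallel_spare [219.8, 215.0] 0.81
parallel_spare [217.1, 272.2] 0.78
parallel_spare [282.9, 232.0] 0.61
t_bolt [277.9, 476.1] 0.55
dial_indicator [221.3, 486.2] 0.75
```

View pics/w7.png

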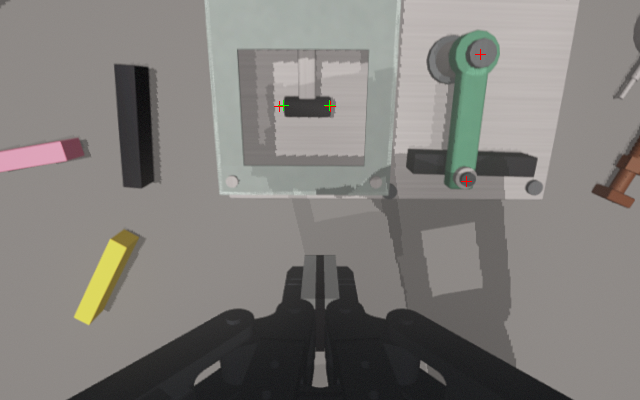

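The bar's visible ends (284 to 331 px) match the "down" markers, and the clamp sits at its stop. The robot is clear of everything. The clamped parallel's reported centre shifted only because the arm now covers part of it. I hand in.

```bash
python3 -c "
from h import *
print(workorder.close_job(), manip.get_obs()['time'])"
```

```text
the job is handed in; nothing more can be done
the job is handed in; nothing more can be done
```

I swung the green clamp arm to its stop over the black parallel, pressed the lever down through the guard window, and handed the job in. The robot's clock read about 9.3 s of the 51 s allowed, and no verdict was reported.

- **Clamp arm:** the force rose to 19 N with no further motion, within 2 mm of the predicted stop. The last wrist view shows its nut and screw where the fit puts them at the stop.
- **Lever:** the fingers stopped at z = 0.0394 m (0.040 m predicted), with the force rising from about 5 to 17 N. After I withdrew, the crossbar's visible length matched the fully-down position.
- **Guard:** the shut gripper measured about ±32 mm at guard-top height, against ±50 mm of window. The sideways forces stayed under 4 N and the pictures show no contact, but the wrist readings are too noisy to rule out a touch of 0.2 N.
- **Loose parts:** the networks found the spare parallel, T-bolt and dial indicator within about 2 px (roughly 5 mm) of where they began.
- **Disagreement:** the clamped parallel's reported centre moved 12 px (nearly 30 mm). I put this down to the clamp arm now covering part of it; the fingers stayed at least about 13 mm above it. I did not measure its position separately.

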